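# Check the hardness of the ink cake in the lidded pot

### The arm

A 6-joint arm with a two-finger parallel gripper is mounted at the origin on the work surface. World frame = base frame: x ahead of the robot, y to its left, z up, the work surface at z = 0. Lengths are in m, angles in rad, forces in N, time in s.
With the tool pointing down it reaches from about 0.3 to 0.775 m from the base axis. Payload 14.6 kg.
Tool frame: the origin (TCP) lies on the centre line of the jaws, within the pads' length; the fingertips stand 19 mm ahead of it and the grasp point (between the pads) is the TCP; z points along the fingers, y is the direction in which the jaws open and shut (so a half turn about z gives the same grasp; the last joint's range is limited). The gripper opens to 94 mm and grips with 3 to 60 N. Pads are 16 mm wide; open, the fingers measure 119 mm over their backs; the gripper's body (75 mm by 177 mm) begins 78 mm behind the grasp point.
Start: joints at [1.227, 0.3, 1.521, -0, 1.321, -0.067], TCP at [0.15, 0.529, 0.224] pointing down, gripper open.
Joint ranges: [-3.03, 3.03], [-0.79, 2.21], [0.23, 2.52], [-1.04, 4.18], [0, 3.07], [-2.55, 2.55]. Speed limits (rad/s): [2.22, 2.22, 2.57, 3.14, 3.14, 3.14].

### API

Orientations are given as [roll, pitch, yaw] about the fixed x, y, z axes, in that order (R = Rz(yaw) Ry(pitch) Rx(roll)).
In Python, from station import ctrl gives the robot as it stands. The module is installed in compiled form; this text tells all that it offers.
- The arm moves only by the shell command python3 -m creep 'ROWS' [FORCE]. ROWS is a JSON object of lists of equal length, an entry for each row: "translation": the shift along the world's x, y, z in mm, a list of three; "yaw": the turn about the world's z in rad; "gripper": the closure in counts, from 0 (fully open) to 255 (shut). A call has 1 to 5 rows; each row is the pose to reach, as a shift and turn from the pose measured when the call began; what a row does not reach only later rows make up. A row lasts 1/12 s, in which the tool goes at most 41.7 mm and 7.16 degrees, less where a joint would pass 70% of its speed; a pose out of reach is approached as far as the arm can. A call with a gripper value outside its range is refused whole. The fingers move at their own pace and stop on an object; FORCE is the grip in N (left out, the last holds). Time passes only in rows, so rows that repeat a pose let the fingers close. It gives the time, the measured TCP pose, the force and the opening at its end, in the units of the state.
- ctrl.get_obs(): the state, without advancing time (a new reading comes with each control period).
- ctrl.camera(name): name is "scene" or "top"; returns a dict with "pixels" (420x560x3 uint8, red, green, blue), "depth" (420x560 float32, m along the optical axis (not along the pixel's ray), 0 where there is no reading), "fx", "fy", "cx", "cy" (pixels), "R" (3x3) and "t" (3): a world point X has camera coordinates R X + t. Camera axes: x right, y down, z forward; pixel columns grow to the right and rows downward; lengths in m; the calibration is good to about 2 mm. A picture is of the moment at which its call begins.
- ctrl.hand_in(): hands the job in, once; it reports no verdict.
The state is a dict: "time_s": time; "qpos": joint angles; "joint_vel": joint speeds; "tau": joint torques, N m; "ee_pos": TCP position; "eef_rot": TCP orientation; "force": force on the tool from outside, world axes, zero at the start; "moment": the same for the moment, N m; "grip_width": finger opening in m.
Only numpy, scipy, OpenCV 4.12 (cv2) and the standard library are available. Lean on these libraries where they do the work, as an engineer would, in place of code of your own. Each camera call takes 0.05 s, during which the arm holds its last target. There are 200 camera calls.

### The job

Lift the lid off the porcelain pot by its knob and set it down gently, knob up, in the middle of the round cork mat. Then take the pen-shaped hardness tester out of its wooden stand and hold it upright on the ink cake in the pot, its tip inside the small ring marked on the cake, pressing lightly so that the spring plunger goes about half way in. Finish while still holding the tester there, steady, and leave the pot and the other things on the table where they are.

Things in the scene. Friction and masses are not known exactly. Their poses are not given: they have to be found in the camera images.
- pot: loose round white porcelain pot, 0.9 kg, 156 mm across, 65 mm high, wall 5 mm (mouth 146 mm across); origin under its centre, z up. The ink cake is fixed in it. At the start the lid is on it
- cake: round black cake of hard pressed ink, 122 mm across, 22 mm thick, fixed in the pot; its flat upper face is 30 mm above the pot's underside and 35 mm below the rim. Marked with a gilt ring on one side of its centre and a straight gilt bar on the other. Origin: centre of its underside
- mark (a point): centre of the gilt ring (20 mm across) on the cake's upper face, 28 mm from the cake's centre, towards the pot's +x
- lid: loose white porcelain lid, 0.25 kg, 160 mm across; origin at the centre of its underside, z up. Its underside spigot (136 mm across, 8 mm deep) hangs in the pot's mouth; plate to 20 mm at the middle; upright round knob, 26 mm across, from 20 to 54 mm above the origin. On the pot its origin is 57 mm above the pot's underside
- lid_knob (a point): point on the knob's axis for the grasp, 43 mm above the lid's origin
- mat: round cork mat, fixed on the table, 190 mm across, 8 mm thick; origin under its centre (on the table). A lid set on it has its origin 8 mm above the table
- stand: pale wooden block, fixed, 75 x 75 x 75 mm, with an upright 25 mm square hole through its middle; origin under its centre
- tester: loose pen-shaped hardness tester, 0.1 kg, 150 mm long, upright in the stand; origin at the tip of its extended plunger, z from tip to top. From the tip: plunger to 18 mm (6 mm thick, round end), nose to 60 mm (20 mm thick), flange 60 to 65 mm (32 mm across, rests on the stand so that the tip hangs 15 mm above the table), round barrel to 150 mm (20 mm thick), gripped from above
- tester_grip (a point): point on the barrel's axis 110 mm from the tip, for the grasp: low enough to leave 40 mm of barrel above it
- tester_tip (a point): the end of the plunger (moves with it)
- plunger (a joint): how far the sprung plunger is pushed in, m: 0 out, 0.012 fully in. The spring takes 350 N/m: half way (0.006) is 2.1 N
- brush_pot: a loose white porcelain brush pot, 104 mm across, 125 mm tall, brushes standing in it up to about 240 mm; bystander; origin under its centre
- pan: a small loose steel pan, 130 mm across, 60 mm high; bystander; origin under its centre
- dish: a small loose white dish, 72 mm across, 22 mm high; bystander; origin under its centre
- brush: a loose writing brush lying flat, about 250 mm long, 15 mm thick; bystander; origin under the middle of its handle, tuft towards its +x
- ink_stick: a loose black ink stick lying flat, 85 x 22 x 12 mm; bystander; origin under its centre
- bowl: a loose blue porcelain bowl, 120 mm across, 50 mm high; bystander; origin under its centre
- weight: a loose brass paperweight bar, 200 x 28 x 16 mm, with a small knob (28 mm high in all); bystander; origin under its centre
There are look-alikes about, which are no part of the job. There is more than one size of the tester; the one meant has the size given above.

How it is judged:
By the outcome, as a careful person would: the job done as asked, in the order asked, and still so for the second after the job is handed in, while the arm keeps its last pose, push and grip.
It also fails if it takes over 58 s, if anything falls off the work surface, if the arm or the gripper's body presses on something with over 40 N, if the wrist force passes 120 N, or if a joint passes its speed limit or range.

## Working session

There is one attempt and no reset: what is moved stays moved. The work goes in short steps, Python scripts to look and compute and a shell command to move; the robot and the scene stay as the last step left them, time stands still between calls to the robot, and variables do not carry over. Pictures are saved under pics/ and viewed, about 8 in all and at most 12, crops included, and the job is handed in when it is done.

```bash
mkdir -p pics; cat > h.py <<'E'
import numpy as np,cv2
from station import ctrl
def cam(n):
    return ctrl.camera(n)
def world(c,u,v,d=None,z=None):
    r=np.array([(u-c["cx"])/c["fx"],(v-c["cy"])/c["fy"],1.0]); R=np.array(c["R"]);t=np.array(c["t"])
    o=-R.T@t; w=R.T@r
    if z is not None: d=(z-o[2])/w[2]
    return o+w*d
def cloud(c):
    v,u=np.mgrid[0:420,0:560]; d=c["depth"]
    P=np.stack([(u-c["cx"])/c["fx"]*d,(v-c["cy"])/c["fy"]*d,d],-1)
    W=(P-np.array(c["t"]))@np.array(c["R"]); W[d==0]=np.nan
    return W
E
python3 - <<'E'
from h import *
import pickle
o=ctrl.get_obs();print(o)
for n in("scene","top"):
    c=cam(n);pickle.dump(c,open(n+"0.pkl","wb"));cv2.imwrite(f"pics/{n}0.png",c["pixels"][...,::-1])
    print(n,c["fx"],c["cx"],c["cy"],-np.array(c["R"]).T@c["t"],np.array(c["R"]).round(3).tolist())
E
```

```text
{'time_s': 0.0, 'qpos': array([ 1.22737755e+00,  3.00448012e-01,  1.52159759e+00,  4.64728360e-06,
        1.32066255e+00, -6.65766454e-02]), 'joint_vel': array([ 0.00078417,  0.00017054, -0.00107042,  0.0012057 ,  0.00099889,
       -0.00165269]), 'tau': array([-1.30441786e-04, -5.31802976e+01, -3.52743852e+01,  7.08482321e-02,
        2.43696116e-02, -1.10207927e-04]), 'ee_pos': array([0.15023459, 0.52883587, 0.22389199]), 'eef_rot': array([-3.14047992e+00, -7.87030141e-05,  2.86474932e+00]), 'force': array([ 0.67217815,  0.11201306, -0.37430722]), 'moment': array([0.01139509, 0.02032748, 0.01162875]), 'grip_width': 0.09411042913777522}
scene 408.4205679981389 279.4024921537455 212.19831754579886 [ 1.03740177 -0.60040419  0.65733243] [[0.821, 0.571, 0.007], [0.344, -0.484, -0.804], [-0.456, 0.662, -0.594]]
top 479.8064077056081 279.3241410677986 208.9519230860305 [0.2676367  0.04292745 1.52380641] [[0.018, -1.0, -0.003], [-0.977, -0.017, -0.213], [0.213, 0.007, -0.977]]
```

View pics/scene0.png

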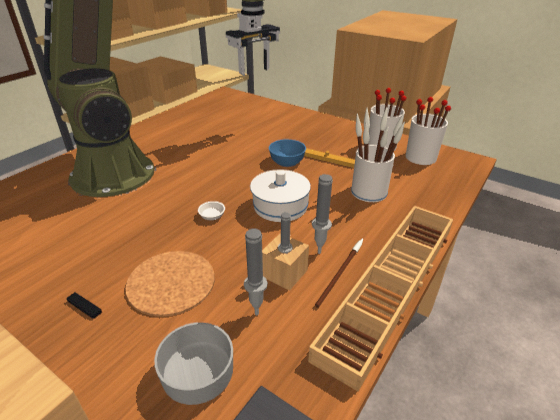

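View pics/top0.png

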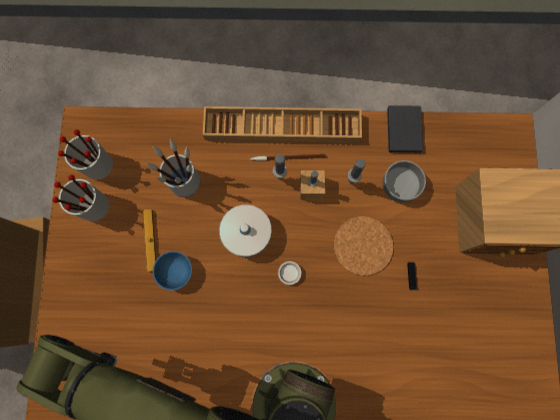

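The scene view shows the lidded pot at (280,192), knob at (281,177), and the mat at (170,281). There are three pens:
- (286,232), in the wooden stand. This is the small one and my choice.
- (255,270), larger and free-standing.
- (322,215), larger and free-standing.

In the top view the stand is at (313,182), the look-alikes at (280,166) and (357,171), the lid at (245,230) and the mat at (363,246). The tall brush pot with light tufts is at (180,175).

```bash
python3 - <<'E'
from h import *
import pickle
S=pickle.load(open("scene0.pkl","rb"));T=pickle.load(open("top0.pkl","rb"))
for n,c in(("S",S),("T",T)):
    W=cloud(c);hsv=cv2.cvtColor(c["pixels"],cv2.COLOR_RGB2HSV);p=c["pixels"].astype(int);Z=W[...,2]
    def rep(name,m):
        P=W[m]
        if len(P)<3: print(n,name,len(P));return
        lo,hi=np.nanpercentile(P,[1,99],axis=0); print(n,name,len(P),"lo",lo.round(4),"hi",hi.round(4),"mid",((lo+hi)/2).round(4),"med",np.nanmedian(P,0).round(4))
    v,u=np.mgrid[0:420,0:560]
    def box(a,b,r): return (abs(u-a)<r)&(abs(v-b)<r)
    lid,mat,pens=((281,190),(170,281),[(286,232,35),(255,270,45),(322,215,40)]) if n=="S" else ((245,230),(363,246),[(313,181,17),(280,166,14),(357,171,14)])
    m=box(*lid,36)&(hsv[...,1]<60)&(hsv[...,2]>100); rep("lidplate",m&(Z>.06)&(Z<.08));rep("knob",m&(Z>.09)&(Z<.13));rep("knobtop",m&(Z>.107)&(Z<.13))
    m=box(*mat,50)&(abs(Z-.008)<.008)&(hsv[...,1]<175)&(hsv[...,2]>120); rep("mat",m)
    for a,b,r in pens:
        m=box(a,b,r)&(hsv[...,1]<70)&(Z>.01)
        rep("pen%d"%a,m&(Z>.05)&(Z<.35));rep(" pentop",m&(Z>np.nanpercentile(Z[m],97)-.012));
    m=box(pens[0][0],pens[0][1]+(20 if n=="S" else 2),28)&(hsv[...,1]>70)&(abs(Z-.075)<.004);rep("standtop",m)
    if n=="T":
        for nm,a,b,r in(("brushpot",178,172,32),("rack",282,123,80),("dish",290,273,14),("bowl",173,271,22)): rep(nm,box(a,b,r)&(Z>.015))
c=cv2.resize(S["pixels"][165:330,215:365][...,::-1],None,fx=3.6,fy=3.6,interpolation=cv2.INTER_CUBIC);cv2.imwrite("pics/crop1.png",c)
# mat by ray cast ellipse centre/points in top view
for n,c,(a,b) in(("S",S,(170,281)),("T",T,(363,246))):
    h=cv2.cvtColor(c["pixels"],cv2.COLOR_RGB2HSV);m=(h[...,1]<175)&(h[...,2]>110);m=m.astype(np.uint8);k=np.zeros_like(m);cv2.circle(k,(a,b),55,1,-1);m*=k
    m=cv2.morphologyEx(cv2.morphologyEx(m,cv2.MORPH_OPEN,np.ones((3,3))),cv2.MORPH_CLOSE,np.ones((9,9)))
    q=max(cv2.findContours(m,0,1)[0],key=cv2.contourArea)[:,0]
    P=np.array([world(c,*x,z=.008)[:2] for x in q.astype(float)],np.float32);print(n,"mat circle",cv2.minEnclosingCircle(P),cv2.fitEllipse(P))
E
```

```text
S lidplate 1490 lo [0.4453 0.0775 0.0613] hi [0.5955 0.2283 0.0785] mid [0.5204 0.1529 0.0699] med [0.5325 0.1367 0.0724]
S knob 114 lo [0.5092 0.0353 0.0904] hi [0.6949 0.1648 0.1121] mid [0.602  0.1    0.1012] med [0.5252 0.1463 0.1031]
S knobtop 41 lo [0.5081 0.1444 0.1072] hi [0.5297 0.165  0.1122] mid [0.5189 0.1547 0.1097] med [0.5196 0.154  0.1101]
S mat 5381 lo [ 3.150e-01 -3.284e-01  1.000e-04] hi [ 0.6075 -0.0701  0.0098] mid [ 0.4612 -0.1992  0.0049] med [ 0.4905 -0.2229  0.007 ]
S pen286 1373 lo [ 0.5046 -0.1922  0.0506] hi [0.7082 0.1452 0.2128] mid [ 0.6064 -0.0235  0.1317] med [ 0.6822 -0.0526  0.1089]
S  pentop 133 lo [ 0.6861 -0.1922  0.1998] hi [ 0.7079 -0.1676  0.2135] mid [ 0.697  -0.1799  0.2066] med [ 0.7018 -0.1809  0.2113]
S pen255 1438 lo [ 0.6681 -0.2001  0.0532] hi [ 0.7134 -0.0492  0.2129] mid [ 0.6908 -0.1246  0.1331] med [ 0.6981 -0.1865  0.127 ]
S  pentop 203 lo [ 0.6813 -0.1949  0.201 ] hi [ 0.7077 -0.1679  0.2135] mid [ 0.6945 -0.1814  0.2072] med [ 0.6969 -0.1844  0.2114]
S pen322 1926 lo [ 0.5219 -0.0613  0.0514] hi [0.7209 0.3195 0.2124] mid [0.621
[... 1838 characters left out ...]
7   0.0152] hi [0.9358 0.3052 0.2126] mid [0.7865 0.0491 0.1139] med [ 0.8389 -0.0135  0.0411]
T dish 147 lo [ 0.3606 -0.0146  0.0151] hi [0.4289 0.0526 0.0286] mid [0.3947 0.019  0.0218] med [0.3979 0.02   0.0202]
T bowl 619 lo [0.3354 0.3204 0.0151] hi [0.4509 0.4502 0.0553] mid [0.3931 0.3853 0.0352] med [0.4021 0.402  0.0343]
S mat circle ((0.4694346785545349, -0.2057989090681076), 0.17311416566371918) ((0.4740622639656067, -0.209675595164299), (0.20859074592590332, 0.311245858669281), 58.228790283203125)
T mat circle ((0.4856950044631958, -0.21428494155406952), 0.0965980663895607) ((0.4853927195072174, -0.21393078565597534), (0.18798470497131348, 0.18950478732585907), 65.87792205810547)
```

View pics/crop1.png

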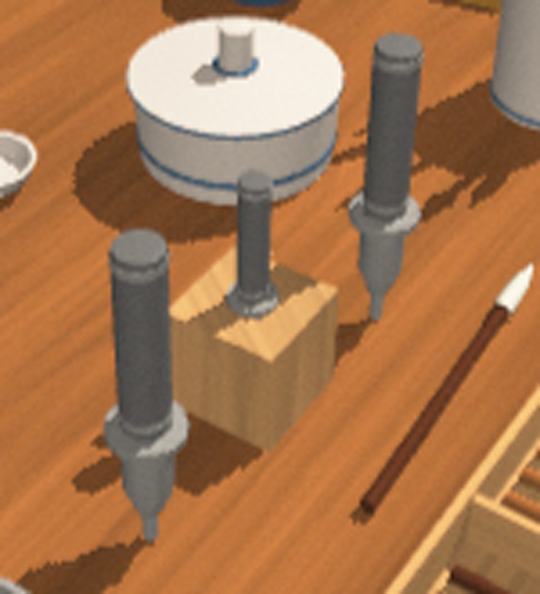

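The crop shows the chosen pen in the stand with its top at z≈0.165 m, which matches 15+150 mm. The two look-alikes stand on the table and reach 0.212 m, so they're too long. My measurements:

| Thing | Position |
|---|---|
| Knob | (0.519, 0.155) |
| Mat | (0.485, -0.214), 190 mm across as given |
| Tester | (0.673, -0.049) |

I'll turn the jaws along world x (yaw 1.571).

```bash
python3 -m creep '{"translation":[[20,-20,0],[48,-48,-4],[76,-76,-8],[104,-105,-12],[132,-134,-16]],"yaw":[-0.1,-0.2,-0.3,-0.4,-0.5],"gripper":[0,0,0,0,0]}' 20
python3 -m creep '{"translation":[[28,-28,-4],[56,-57,-8],[84,-86,-12],[112,-115,-16],[135,-138,-20]],"yaw":[-0.1,-0.2,-0.3,-0.4,-0.5],"gripper":[0,0,0,0,0]}'
```

```text
time_s: 0.52
ee_pos: [0.283, 0.3933, 0.2075]
eef_rot: [-3.14, -0.0, 2.36]
force: [0.3, -0.4, 0.3]
grip_width: 0.0939
time_s: 0.93
ee_pos: [0.4193, 0.253, 0.1873]
eef_rot: [-3.14, 0.0, 1.855]
force: [0.0, 0.8, 0.7]
grip_width: 0.0941
```

```bash
python3 -m creep '{"translation":[[25,-25,-7],[50,-50,-14],[75,-75,-20],[94,-93,-25],[100,-98,-27]],"yaw":[-0.1,-0.2,-0.28,-0.284,-0.284],"gripper":[0,0,0,0,0]}'
python3 -m creep '{"translation":[[0,0,-15],[0,0,-30],[0,0,-45],[0,0,-55],[0,0,-59]],"yaw":[0,0,0,0,0],"gripper":[0,0,0,0,0]}'
python3 - <<'E'
from h import *
c=cam("top");W=cloud(c)
a=c["pixels"][170:290,180:310];b=cam("scene")["pixels"][120:240,215:345]
cv2.imwrite("pics/p1.png",cv2.resize(np.hstack([a,b])[...,::-1],None,fx=3,fy=3,interpolation=cv2.INTER_CUBIC));print(ctrl.get_obs()["ee_pos"])
E
```

```text
time_s: 1.35
ee_pos: [0.5209, 0.1523, 0.1591]
eef_rot: [-3.139, 0.001, 1.567]
force: [0.2, -0.0, 0.1]
grip_width: 0.094
time_s: 1.77
ee_pos: [0.52, 0.1526, 0.0986]
eef_rot: [-3.137, 0.001, 1.568]
force: [-0.4, 0.0, 0.3]
grip_width: 0.0941
[0.520502   0.15263036 0.09978865]
```

View pics/p1.png

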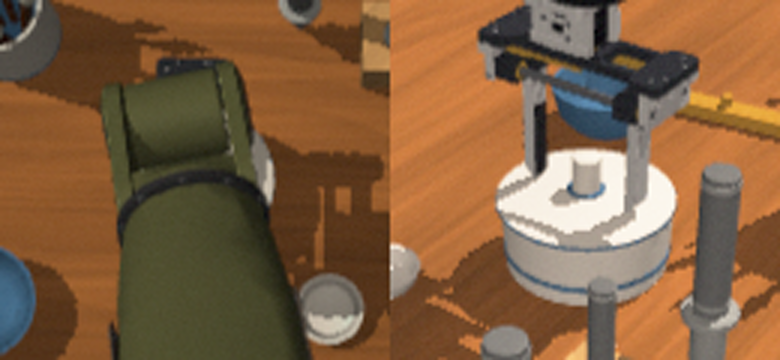

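The jaws straddle the knob (scene crop (585,180)) and the plate is clear. I'll nudge +y by 2.5 mm and close.

```bash
python3 -m creep '{"translation":[[-0.5,2.5,1],[-0.5,2.5,1],[-0.5,2.5,1],[-0.5,2.5,1],[-0.5,2.5,1]],"yaw":[0,0,0,0,0],"gripper":[100,150,255,255,255]}' 30
python3 -m creep '{"translation":[[0,0,0],[0,0,0],[0,0,0],[0,0,0],[0,0,0]],"yaw":[0,0,0,0,0],"gripper":[255,255,255,255,255]}' 30
python3 -m creep '{"translation":[[0,0,0],[0,0,0],[0,0,0],[0,0,0],[0,0,0]],"yaw":[0,0,0,0,0],"gripper":[255,255,255,255,255]}' 30
```

```text
time_s: 2.28
ee_pos: [0.5201, 0.1552, 0.1011]
eef_rot: [-3.138, 0.001, 1.568]
force: [-0.8, 0.1, 0.1]
grip_width: 0.0643
time_s: 2.7
ee_pos: [0.5201, 0.1552, 0.1011]
eef_rot: [-3.138, 0.001, 1.568]
force: [-0.1, -0.0, 0.7]
grip_width: 0.0306
time_s: 3.12
ee_pos: [0.52, 0.1551, 0.1011]
eef_rot: [-3.138, 0.001, 1.568]
force: [-3.0, 0.7, 0.7]
grip_width: 0.0251
```

```bash
python3 -m creep '{"translation":[[0,0,2],[0,0,6],[0,0,11],[0,0,17],[0,0,24]],"yaw":[0,0,0,0,0],"gripper":[255,255,255,255,255]}'
python3 -m creep '{"translation":[[0,0,8],[0,0,17],[0,0,26],[0,0,34],[0,0,38]],"yaw":[0,0,0,0,0],"gripper":[255,255,255,255,255]}'
python3 - <<'E'
from h import *
b=cam("scene")["pixels"][90:250,200:360]
cv2.imwrite("pics/p2.png",cv2.resize(b[...,::-1],None,fx=3,fy=3,interpolation=cv2.INTER_CUBIC));print(ctrl.get_obs()["ee_pos"],ctrl.get_obs()["force"])
E
```

```text
time_s: 3.53
ee_pos: [0.52, 0.1552, 0.1257]
eef_rot: [-3.138, 0.001, 1.568]
force: [0.3, 0.1, -3.1]
grip_width: 0.0256
time_s: 3.95
ee_pos: [0.5204, 0.1552, 0.1652]
eef_rot: [-3.14, 0.001, 1.568]
force: [-0.1, -0.1, -2.2]
grip_width: 0.0254
[0.5204902  0.15524965 0.16544947] [ 0.46569998  0.28112098 -1.72976141]
```

View pics/p2.png

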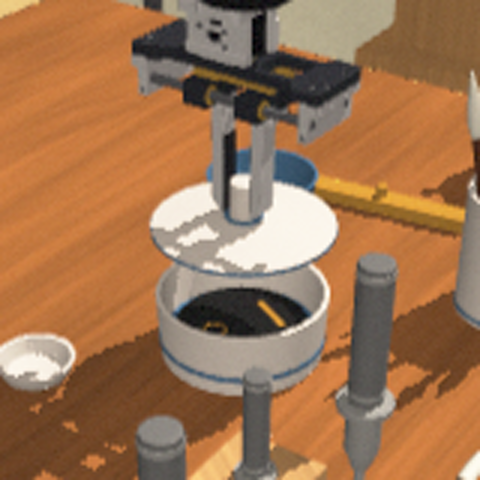

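The lid hangs level in the jaws. Below it the cake's bar is at crop (271,313) and the ring at about (215,328). Carrying it to the mat: Δ = (-35, -369) mm.

```bash
G='"yaw":[0,0,0,0,0],"gripper":[255,255,255,255,255]'
python3 -m creep '{"translation":[[-1,-10,0],[-3,-28,0],[-5,-52,0],[-7,-78,0],[-10,-104,0]],"yaw":[0,0,0,0,0],"gripper":[255,255,255,255,255]}'
python3 -m creep '{"translation":[[-2,-26,0],[-5,-52,0],[-7,-78,0],[-10,-104,0],[-12,-130,0]],"yaw":[0,0,0,0,0],"gripper":[255,255,255,255,255]}'
python3 -m creep '{"translation":[[-2,-26,0],[-5,-52,-5],[-8,-78,-10],[-11,-100,-20],[-12,-118,-30]],"yaw":[0,0,0,0,0],"gripper":[255,255,255,255,255]}'
```

```text
time_s: 4.42
ee_pos: [0.5099, 0.0497, 0.165]
eef_rot: [-3.139, 0.001, 1.568]
force: [0.4, -1.5, -2.7]
grip_width: 0.0255
time_s: 4.83
ee_pos: [0.497, -0.0821, 0.1646]
eef_rot: [-3.139, 0.001, 1.568]
force: [-0.1, 0.2, -2.8]
grip_width: 0.0254
time_s: 5.25
ee_pos: [0.484, -0.2022, 0.1341]
eef_rot: [-3.138, 0.001, 1.567]
force: [-0.3, 0.6, -2.0]
grip_width: 0.0254
```

```bash

python3 -m creep '{"translation":[[1,-8,-15],[1,-11,-30],[1,-11.8,-45],[1.3,-11.8,-58],[1.3,-11.8,-66]],"yaw":[0,0,0,0,0],"gripper":[255,255,255,255,255]}'
python3 -m creep '{"translation":[[0,0,-3],[0,0,-6],[0,0,-9],[0,0,-11],[0,0,-12.5]],"yaw":[0,0,0,0,0],"gripper":[255,255,255,255,255]}'
python3 -m creep '{"translation":[[0,0,-1],[0,0,-1.5],[0,0,-2],[0,0,-2.5],[0,0,-2.5]],"yaw":[0,0,0,0,0],"gripper":[255,255,255,255,255]}'
```

```text
time_s: 5.67
ee_pos: [0.4842, -0.2142, 0.0663]
eef_rot: [-3.136, -0.0, 1.567]
force: [0.2, 0.3, -2.9]
grip_width: 0.0256
time_s: 6.08
ee_pos: [0.4844, -0.2143, 0.054]
eef_rot: [-3.137, -0.0, 1.567]
force: [-0.9, -0.0, -2.4]
grip_width: 0.0255
time_s: 6.5
ee_pos: [0.4844, -0.2143, 0.0518]
eef_rot: [-3.137, 0.0, 1.567]
force: [-0.9, 0.0, 1.5]
grip_width: 0.0253
```

The force went from -2.4 to +1.5 N, so the lid is on the mat. Now I release gently, rise and look at both the lid and the open pot.

```bash

python3 -m creep '{"translation":[[0,0,0],[0,0,0],[0,0,0],[0,0,0],[0,0,0]],"yaw":[0,0,0,0,0],"gripper":[175,165,155,140,120]}'
python3 -m creep '{"translation":[[0,0,0],[0,0,0],[0,0,0],[0,0,0],[0,0,0]],"yaw":[0,0,0,0,0],"gripper":[100,100,100,100,100]}'
python3 -m creep '{"translation":[[0,0,10],[0,0,30],[0,0,55],[0,0,85],[0,0,115]],"yaw":[0,0,0,0,0],"gripper":[100,100,100,100,100]}'
python3 -m creep '{"translation":[[0,0,35],[0,0,70],[20,10,100],[45,30,115],[70,50,120]],"yaw":[0,0,0,0,0],"gripper":[100,100,100,100,100]}'
python3 - <<'E'
from h import *
import pickle
s=cam("scene");t=cam("top");pickle.dump((s,t),open("p3.pkl","wb"))
a=s["pixels"][130:350,80:360];b=t["pixels"][150:300,200:400]
cv2.imwrite("pics/p3s.png",cv2.resize(a[...,::-1],None,fx=2.7,fy=2.7,interpolation=cv2.INTER_CUBIC))
cv2.imwrite("pics/p3t.png",cv2.resize(b[...,::-1],None,fx=4,fy=4,interpolation=cv2.INTER_CUBIC))
print(ctrl.get_obs()["ee_pos"])
E
```

```text
time_s: 6.92
ee_pos: [0.4845, -0.2143, 0.0519]
eef_rot: [-3.137, 0.0, 1.567]
force: [-0.5, 0.6, -0.0]
grip_width: 0.0459
time_s: 7.33
ee_pos: [0.4845, -0.2143, 0.0519]
eef_rot: [-3.137, 0.0, 1.567]
force: [0.8, -0.6, 0.1]
grip_width: 0.057
time_s: 7.75
ee_pos: [0.4842, -0.2142, 0.1688]
eef_rot: [-3.137, 0.0, 1.567]
force: [0.6, -0.2, 0.7]
grip_width: 0.0571
time_s: 8.17
ee_pos: [0.5552, -0.164, 0.2935]
eef_rot: [3.141, 0.002, 1.565]
force: [0.7, -0.4, -0.1]
grip_width: 0.057
[ 0.55632312 -0.16181541  0.29045177]
```

View pics/p3s.png

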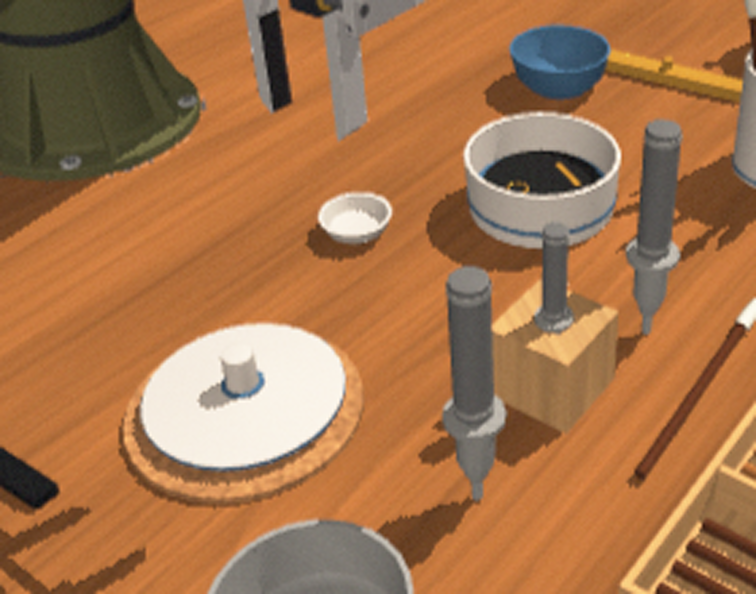

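View pics/p3t.png

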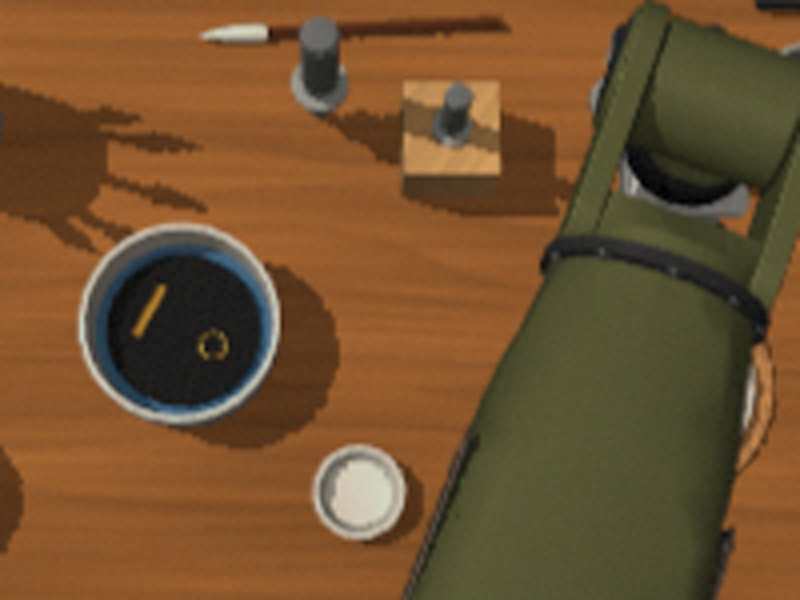

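Both views show the lid knob up on the mat with cork visible all round. In the top crop the gilt ring is at (213,345) and the bar at (150,310). Now I measure the ring, the pot, the lid's placing and the tester.

```bash
python3 - <<'E'
from h import *
import pickle
s,t=pickle.load(open("p3.pkl","rb"))
for n,c,bx in(("T",t,(215,285,205,260)),("S",s,(240,320,170,215))):
    h=cv2.cvtColor(c["pixels"],cv2.COLOR_RGB2HSV);W=cloud(c)
    m=np.zeros(h.shape[:2],np.uint8);u0,u1,v0,v1=bx
    m[v0:v1,u0:u1]=((h[...,0]>10)&(h[...,0]<32)&(h[...,1]>90)&(h[...,2]>75))[v0:v1,u0:u1]
    m&=(abs(W[...,2]-.03)<.008).astype(np.uint8)
    k,l,st,ce=cv2.connectedComponentsWithStats(cv2.dilate(m,np.ones((3,3))))
    for i in range(1,k):
        q=np.argwhere((l==i)&(m>0))[:,::-1].astype(float)
        if len(q)<4: continue
        P=np.array([world(c,*x,z=.03) for x in q]);lo,hi=P.min(0),P.max(0)
        print(n,len(q),"px",q.mean(0).round(1),"mid",((lo+hi)/2*1e3).round(1),"mean",(P.mean(0)*1e3).round(1),"size",((hi-lo)*1e3).round(1),"meas z",np.nanmedian(W[(l==i)&(m>0)][:,2]).round(4))
    # pot rim, lid, tester from cloud
    Z=W[...,2];sat=h[...,1]
    def ell(nm,mm):
        P=W[mm][:,:2];lo,hi=np.percentile(P,[.5,99.5],axis=0);print(n,nm,len(P),((lo+hi)/2*1e3).round(1),((hi-lo)*1e3).round(1))
    near=lambda x,y,r:np.hypot(W[...,0]-x,W[...,1]-y)<r
    ell("rim",near(.519,.156,.1)&(abs(Z-.065)<.004)&(sat<60))
    ell("knob",near(.485,-.214,.03)&(Z>.052)&(Z<.075)) if n=="S" else 0
    ell("plate",near(.485,-.214,.11)&(Z>.012)&(Z<.035)&(sat<60)) if n=="S" else 0
    ell("pentop",near(.673,-.05,.03)&(Z>.155)&(Z<.175))
    ell("pen",near(.673,-.05,.03)&(Z>.095)&(Z<.175))
E
```

```text
T 36 px [236.9 227. ] mid [532.7 186.1  30. ] mean [532.6 186.5  30. ] size [38.9 24.1  0. ] meas z 0.0288
T 20 px [252.8 236.2] mid [504.8 136.1  30. ] mean [504.3 135.1  30. ] size [19.3 22.1  0. ] meas z 0.0296
T rim 165 [518.2 159.3] [150.9 151.7]
T pentop 38 [674.7 -48.4] [19.2 17.5]
T pen 74 [674.3 -48.9] [19.9 19.1]
S 39 px [290.2 194.1] mid [532.  185.2  30. ] mean [531.6 185.   30. ] size [42.  26.5  0. ] meas z 0.0295
S 20 px [271.9 198.4] mid [503.8 138.2  30. ] mean [503.2 138.6  30. ] size [22.1 18.8  0. ] meas z 0.03
S rim 272 [518.9 155.7] [153.5 155.5]
S knob 107 [ 485.6 -215.3] [25.3 23.5]
S plate 2934 [ 485.6 -215.2] [154.2 154.6]
S pentop 75 [674.  -52.3] [19.5 18.9]
S pen 277 [674.6 -53.5] [18.7 17.1]
```

Ring ≈ (504, 136.5) mm in both views to about 2 mm, 20 mm across, at z≈30 mm. The lid centre is (485.6,-215), about 1.5 mm off the mat centre. The tester is at (674,-50.5). Next is the tester grasp.

```bash

python3 -m creep '{"translation":[[20,20,0],[50,48,0],[80,76,-10],[105,100,-25],[118,111.5,-40]],"yaw":[0,0,0,0.005,0.005],"gripper":[100,100,100,100,100]}'
python3 -m creep '{"translation":[[0,0,-15],[0,0,-30],[0,0,-45],[0,0,-55],[0,0,-62]],"yaw":[0,0,0,0,0],"gripper":[100,100,100,100,100]}'
```

```text
time_s: 8.68
ee_pos: [0.6757, -0.0476, 0.2499]
eef_rot: [-3.14, 0.0, 1.577]
force: [0.9, -0.0, -0.2]
grip_width: 0.0572
time_s: 9.1
ee_pos: [0.6752, -0.048, 0.187]
eef_rot: [-3.138, -0.0, 1.577]
force: [1.4, 0.1, 0.5]
grip_width: 0.0573
```

```bash

python3 -m creep '{"translation":[[-0.5,-1,-10],[-1,-2.3,-24],[-1,-2.3,-38],[-1,-2.3,-52],[-1,-2.3,-62]],"yaw":[0,0,0,0,0],"gripper":[100,100,100,100,100]}'
python3 - <<'E'
from h import *
b=cam("scene")["pixels"][130:310,210:360]
cv2.imwrite("pics/p4.png",cv2.resize(b[...,::-1],None,fx=3,fy=3,interpolation=cv2.INTER_CUBIC));print(ctrl.get_obs()["ee_pos"],ctrl.get_obs()["force"])
E
```

```text
time_s: 9.52
ee_pos: [0.6739, -0.0506, 0.124]
eef_rot: [-3.138, -0.0, 1.576]
force: [-0.3, -0.3, -0.7]
grip_width: 0.0573
[ 0.67325051 -0.05049263  0.12216841] [-0.69381868  0.38284308 -1.4206042 ]
```

View pics/p4.png

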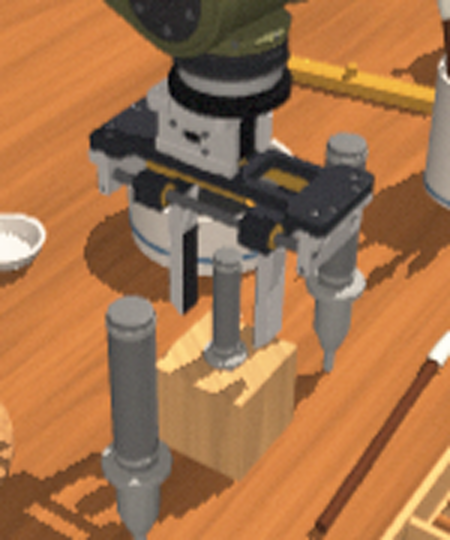

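The jaws straddle the tester barrel (crop (227,300)) and are clear of the look-alikes. Closing.

```bash

python3 -m creep '{"translation":[[0,0,2],[0,0,2],[0,0,2],[0,0,2],[0,0,2]],"yaw":[0,0,0,0,0],"gripper":[150,180,220,255,255]}' 25
python3 -m creep '{"translation":[[0,0,0],[0,0,0],[0,0,0],[0,0,0],[0,0,0]],"yaw":[0,0,0,0,0],"gripper":[255,255,255,255,255]}' 25
python3 -m creep '{"translation":[[0,0,0],[0,0,0],[0,0,0],[0,0,0],[0,0,0]],"yaw":[0,0,0,0,0],"gripper":[255,255,255,255,255]}' 40
```

```text
time_s: 9.98
ee_pos: [0.6735, -0.0505, 0.1249]
eef_rot: [-3.136, -0.0, 1.577]
force: [0.2, -0.5, 0.7]
grip_width: 0.0273
time_s: 10.4
ee_pos: [0.6736, -0.0505, 0.1252]
eef_rot: [-3.137, -0.0, 1.577]
force: [-0.2, 0.7, 3.1]
grip_width: 0.0196
time_s: 10.82
ee_pos: [0.6736, -0.0505, 0.1252]
eef_rot: [-3.137, -0.0, 1.577]
force: [-0.3, 0.6, 1.7]
grip_width: 0.0196
```

```bash

python3 -m creep '{"translation":[[0,0,4],[0,0,12],[0,0,22],[0,0,33],[0,0,45]],"yaw":[0,0,0,0,0],"gripper":[255,255,255,255,255]}'
python3 -m creep '{"translation":[[0,0,12],[0,0,22],[0,0,30],[0,0,35],[0,0,37]],"yaw":[0,0,0,0,0],"gripper":[255,255,255,255,255]}'
python3 -m creep '{"translation":[[-6,6,0],[-19,21,0],[-36,40,0],[-56,62,0],[-77,85,0]],"yaw":[0,0,0,0,0],"gripper":[255,255,255,255,255]}'
python3 -m creep '{"translation":[[-20,22,0],[-42,46,0],[-62,68,0],[-80,88,0],[-93,102,0]],"yaw":[0,0,0,0,0],"gripper":[255,255,255,255,255]}'
python3 - <<'E'
from h import *
import pickle
s=cam("scene");t=cam("top");pickle.dump((s,t),open("p5.pkl","wb"))
b=s["pixels"][90:250,200:360]
cv2.imwrite("pics/p5.png",cv2.resize(b[...,::-1],None,fx=3.6,fy=3.6,interpolation=cv2.INTER_CUBIC));print(ctrl.get_obs()["ee_pos"],ctrl.get_obs()["force"])
E
```

```text
time_s: 11.23
ee_pos: [0.6737, -0.0505, 0.1717]
eef_rot: [-3.137, -0.0, 1.577]
force: [-0.3, -0.2, -1.6]
grip_width: 0.0195
time_s: 11.65
ee_pos: [0.6738, -0.0506, 0.2097]
eef_rot: [-3.138, 0.0, 1.576]
force: [-0.5, -0.4, -1.0]
grip_width: 0.0192
time_s: 12.07
ee_pos: [0.5952, 0.0353, 0.2087]
eef_rot: [-3.137, -0.0, 1.576]
force: [-0.0, -0.1, -1.2]
grip_width: 0.0194
time_s: 12.48
ee_pos: [0.5, 0.1389, 0.2083]
eef_rot: [-3.136, -0.0, 1.577]
force: [0.8, 0.5, -1.8]
grip_width: 0.0194
[0.50018608 0.13918937 0.20848965] [ 0.3419466   0.03758192 -1.28091633]
```

View pics/p5.png

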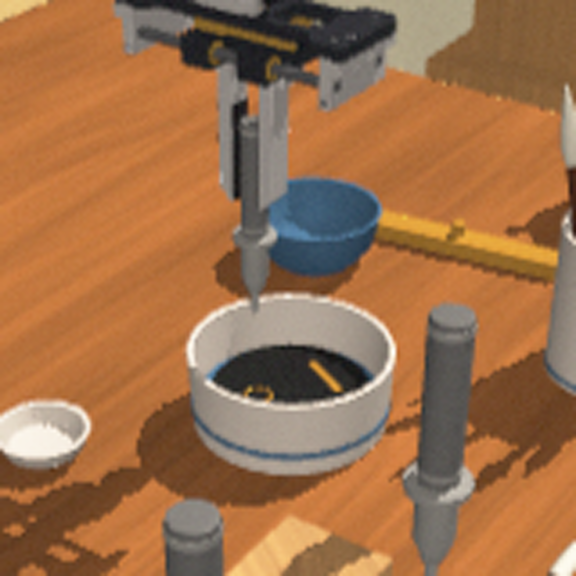

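The tester hangs upright between the pads, with its tip at crop (254,308) over the pot and the ring at (258,393). I'll measure the tip and its tilt against the ring in this same view.

```bash
python3 - <<'E'
from h import *
import pickle
s,t=pickle.load(open("p5.pkl","rb"));W=cloud(s)
o=-np.array(s["R"]).T@s["t"]
m=(np.hypot(W[...,0]-.5,W[...,1]-.139)<.028)
for z0,z1,r in((.099,.114,.003),(.13,.155,.010),(.158,.164,.016),(.168,.185,.010)):
    k=m&(W[...,2]>z0)&(W[...,2]<z1); v,u=np.nonzero(k)
    if len(u)<3: print(z0,len(u));continue
    # per row mid column, cast on plane at mid z (axis lies at depth of surface + r); take lateral mid
    P=W[k]; d=P.mean(0)-o; d[2]=0; d/=np.linalg.norm(d); lat=np.array([-d[1],d[0]])
    L=P[:,:2]@lat; D=P[:,:2]@d[:2]; Lm=(np.percentile(L,2)+np.percentile(L,98))/2; Dm=np.percentile(D,5)+r
    print(z0,len(u),"width",np.ptp(L).round(4),"axis",((lat*Lm+d[:2]*Dm)*1e3).round(1))
h=cv2.cvtColor(s["pixels"],cv2.COLOR_RGB2HSV)
g=(h[...,0]>10)&(h[...,0]<32)&(h[...,1]>90)&(h[...,2]>75)&(abs(W[...,2]-.03)<.008)
g[:,:255]=0;g[:,282]=0;g[:185]=0;g[:,282:]=0;g[215:]=0
q=np.argwhere(g)[:,::-1];P=np.array([world(s,*x,z=.03) for x in q]);print("ring",len(q),q.mean(0),((P.min(0)+P.max(0))/2*1e3).round(1),(np.ptp(P,axis=0)*1e3).round(1))
print("tip px->", (world(s,270.6,175.6,z=.0985)*1e3).round(1))
# tip lowest pixels
k=m&(W[...,2]>.09)&(W[...,2]<.125);v,u=np.nonzero(k)
for r in np.unique(v)[-8:]: print(r,u[v==r].mean(),W[r,u[v==r].astype(int)].mean(0).round(4))
E
```

```text
0.099 10 width 0.0027 axis [501.5 135.3]
0.13 65 width 0.0179 axis [500.3 137.2]
0.158 44 width 0.0278 axis [499.6 138.6]
0.168 48 width 0.0175 axis [500.4 137.6]
ring 19 [271.78947368 198.42105263] [503.8 138.2  30. ] [22.1 18.8  0. ]
tip px-> [497.1 141.7  98.5]
169 270.6 [0.5023 0.1349 0.1234]
170 270.5 [0.5036 0.1326 0.122 ]
171 270.5 [0.5014 0.1355 0.1169]
172 270.5 [0.501  0.1361 0.1135]
173 270.5 [0.5016 0.1352 0.1112]
174 270.5 [0.5003 0.137  0.1068]
175 270.5 [0.501  0.1359 0.1045]
176 270.5 [0.4998 0.1376 0.1003]
```

```bash

python3 -m creep '{"translation":[[2,-1,-6],[3.7,-2,-18],[3.7,-2,-32],[3.7,-2,-45],[3.7,-2,-55]],"yaw":[0,0,0,0,0],"gripper":[255,255,255,255,255]}'
python3 -m creep '{"translation":[[0,0,-4],[0,0,-6],[0,0,-7],[0,0,-7.5],[0,0,-7.5]],"yaw":[0,0,0,0,0],"gripper":[255,255,255,255,255]}'
python3 - <<'E'
from h import *
import pickle
s=cam("scene");t=cam("top");pickle.dump((s,t),open("p6.pkl","wb"))
a=cv2.resize(s["pixels"][150:220,235:325][...,::-1],None,fx=6,fy=6,interpolation=cv2.INTER_CUBIC)
cv2.imwrite("pics/p6.png",a)
o=ctrl.get_obs();print(o["ee_pos"],o["force"])
for n,P in (("ring c",(.504,.1367,.03)),("tip",(o["ee_pos"][0],o["ee_pos"][1],o["ee_pos"][2]-.1102))):
    q=np.array(s["R"])@P+s["t"];print(n,((q[0]/q[2]*s["fx"]+s["cx"]-235)*6,(q[1]/q[2]*s["fy"]+s["cy"]-150)*6))
E
```

```text
time_s: 13.0
ee_pos: [0.5038, 0.1364, 0.1516]
eef_rot: [-3.135, 0.0, 1.578]
force: [-0.1, 0.6, -1.2]
grip_width: 0.0199
time_s: 13.42
ee_pos: [0.5041, 0.1364, 0.1445]
eef_rot: [-3.135, -0.0, 1.578]
force: [-0.4, 1.0, -1.4]
grip_width: 0.0195
[0.5040102  0.13645115 0.14455119] [-0.2201054   0.71869568 -0.47772224]
ring c (np.float64(220.33796124945866), np.float64(293.2701974782664))
tip (np.float64(219.9915789743494), np.float64(285.56115308279925))
```

View pics/p6.png

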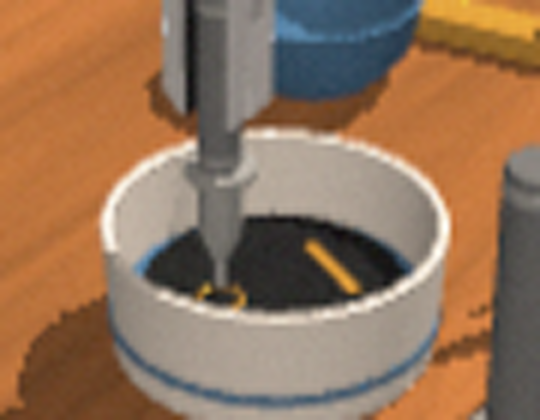

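The tip is at crop (221,288), about 4 mm above the cake, and drops onto about (221,295). The ring centre is near (221,296). Now I press down 10.3 mm in total, slowly.

```bash

python3 -m creep '{"translation":[[0,0,-2],[0,0,-3.5],[0,0,-5],[0,0,-6.5],[0,0,-7.3]],"yaw":[0,0,0,0,0],"gripper":[255,255,255,255,255]}'
python3 -m creep '{"translation":[[0,0,-1],[0,0,-2],[0,0,-3],[0,0,-3],[0,0,-3]],"yaw":[0,0,0,0,0],"gripper":[255,255,255,255,255]}'
python3 - <<'E'
from h import *
for i in range(8):
    s=cam("scene");o=ctrl.get_obs();print(o["time_s"],o["ee_pos"].round(4),o["force"].round(2),round(o["grip_width"],4))
a=cv2.resize(s["pixels"][130:220,235:325][...,::-1],None,fx=6,fy=6,interpolation=cv2.INTER_CUBIC)
cv2.imwrite("pics/p7.png",a)
E
```

```text
time_s: 13.93
ee_pos: [0.504, 0.1365, 0.1371]
eef_rot: [-3.135, -0.0, 1.578]
force: [0.7, -0.5, 0.3]
grip_width: 0.0197
time_s: 14.35
ee_pos: [0.504, 0.1365, 0.1341]
eef_rot: [-3.136, -0.0, 1.578]
force: [-0.6, -0.2, 1.1]
grip_width: 0.0199
14.4 [0.504  0.1365 0.1341] [-0.53 -0.06  0.86] 0.0195
14.45 [0.504  0.1365 0.1342] [0.21 0.49 1.2 ] 0.0195
14.5 [0.504  0.1365 0.1342] [-0.18 -0.51  0.95] 0.0198
14.55 [0.5041 0.1364 0.1342] [-0.18 -0.77  1.03] 0.0192
14.6 [0.5041 0.1365 0.1342] [-0.25  0.61  0.6 ] 0.0193
14.65 [0.5041 0.1365 0.1341] [-0.84  0.12  0.38] 0.0197
14.7 [0.504  0.1365 0.1341] [0.52 0.29 1.48] 0.0198
14.75 [0.504  0.1365 0.1341] [0.27 0.78 0.42] 0.0196
```

View pics/p7.png

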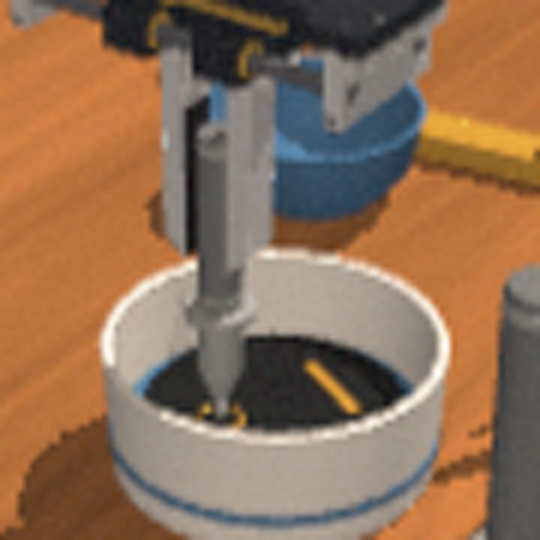

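The mean force is +0.87 N against about -1.1 N hanging, so the press is about 2 N, or 5.7 mm. That agrees with the 6 mm from the heights. The tip is at crop (221,413), inside the ring (centre ≈(221,416)), and the tester is upright and steady. Handing in.

```bash
python3 -c "
from station import ctrl
print(ctrl.get_obs()['time_s']);print(ctrl.hand_in())"
```

```text
14.75
the job is handed in; nothing more can be done
None
```

I lifted the lid off and set it knob up on the mat. I then took the tester of the right size from the stand, and it is held upright on the ink cake with its tip in the gilt ring. The job was handed in at 14.75 s.

- **Lid:** its centre measured about 1.5 mm from the mat's centre.
- **Press:** the force rose by about 2 N, roughly 5.7 mm of plunger. The heights give 6 mm. Single force readings were noisy (0.4 to 1.5 N), so this relies on their mean; the arm's height was steady to 0.1 mm.
- **Tip in the ring:** it is inside in the last scene picture, within about 1–2 mm of the centre. The top view was blocked by the arm, so only the scene view confirms this.
- **Disagreements:** the two cameras differed by 2–4 mm in y for the ring, the pot rim and the tester. A ring position worked out from the pot's centre came out about 3 mm off the direct measurement; I used the direct one, checked in the picture.
- **Other things on the table:** nothing appeared disturbed in the pictures, but I did not measure the bystanders again at the end.

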